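# Fill the button canister and lock on its bayonet cap

## Task

Lift the handle of the hinged tray to tip the three big buttons into the canister, let the tray come back down, then put the cap in the canister's mouth with its two lugs through the notches, press it down against the spring until its flange is flush on the rim, and turn it a quarter turn clockwise (seen from above) to its stop. Finish still holding the cap's grip and pressing the cap fully home: do not let go. Leave the other things on the bench where they are.

Things in the scene. Friction and masses are not known exactly. Their poses are not given: they have to be found in the camera images.
- stand: stand fixed to the bench: wooden base 140 x 290 x 12 mm with an upright steel canister (100 mm diameter, rim 92 mm above the bench) and, on its +y side, a hinged tray. Origin: on the bench under the canister's axis; z up, +y from the canister towards the tray's handle, x along the line of the mouth's two notches
- mouth (a point): centre of the canister's mouth on the top face of its 6 mm thick rim plate; axes as the stand's. Round opening 72 mm diameter with two opposite notches 17 mm wide along x, reaching 45 mm out. Below the plate: 92 mm wide, 69 mm deep; stops there let the lugs turn only clockwise from the notches and end the turn 1 to 2 degrees past a quarter
- collar (a joint): sprung steel ring round the rim, 110 mm outside diameter: metres pressed down; 0 = free, 8 mm above the rim plate; 0.008 = flush. The cap's flange lands on it; it pushes back with 4.5 N at first, 12 N when flush. Let go, it would lift the locked cap to 4 mm above flush
- tray (a joint): tray's hinge, rad: 0 = flat (at rest), 1.22 = fully tipped to the canister. Lifting the handle tips it (about 2 N); let go, it sinks back to flat by itself within two seconds. Buttons may start to slide from 0.45; held past 1.0 they all slide out and fall into the mouth
- tray_hinge (a point): middle of the tray's hinge axis (97 mm above the bench, 66 mm from the canister's axis); the axis is the stand's x axis. The tray is an aluminium channel 123 mm long, 44 mm wide inside, open towards the canister; flat, its floor is 139 mm and its walls 153 mm above the bench
- tray_handle (a point): middle of the tray's handle, a round steel bar 10 mm thick, 72 mm long, parallel to the stand's x axis, held 40 mm out from the tray's end wall by an arm at each end. It turns with the tray; when flat it lies 163 mm outward (+y) from and 42 mm above the hinge axis
- cap: loose aluminium bayonet cap, about 160 g, standing plug-down on the bench. Origin: centre of the plug's underside, z up. Plug 67 mm diameter, tapered foot, 26 mm tall; flange 110 mm diameter from z 26 to 31 mm; on it a black bar grip 66 mm long (x), 30 mm wide (y), z 31 to 73 mm
- cap_lugs (a point): point on the cap's axis between its two lugs, 13 mm above the cap's origin; axes as the cap's. The lugs stick out of the plug along +x and -x, in line with the grip bar, to 43 mm from the axis, 11 mm wide, 6 mm thick. With the flange flush on the rim plate the lugs are 4 mm clear below the plate and free to turn
- button1: big round coat button, loose in the tray, nearest the canister: 30 mm diameter, 11 mm thick, 12 g; origin at the centre of its underside
- button2: big round coat button, loose in the tray, the middle one: 30 mm diameter, 11 mm thick, 12 g; origin at the centre of its underside
- button3: big round coat button, loose in the tray, nearest the handle: 30 mm diameter, 11 mm thick, 12 g; origin at the centre of its underside
- spool_a: bystander, not to be moved: thread spool, loose, 34 mm diameter, 55 mm tall; origin at the centre of its underside
- spool_b: bystander, not to be moved: thread spool, loose, 34 mm diameter, 55 mm tall; origin at the centre of its underside
- pin_tin: bystander, not to be moved: closed round tin, loose, 74 mm diameter, 24 mm tall; origin at the centre of its underside
- chalk: bystander, not to be moved: flat piece of tailor's chalk, loose, 50 x 45 x 9 mm; origin at the centre of its underside
Mind the look-alikes: they are no part of the job. What is shaped like the button2 but yellow is not meant.

How it is judged:
By the outcome, as a careful person would: the job done as asked, in the order asked, and still so for the second after the job is handed in, while the arm keeps its last pose, push and grip.
It also fails if it takes over 54 s, if anything falls off the work surface, if the arm or the gripper's body presses on something with over 40 N, if the wrist force passes 120 N, or if a joint passes its speed limit or range.

## Robot

A 7-joint arm with a two-finger parallel gripper is mounted at the origin on the work surface. World frame = base frame: x ahead of the robot, y to its left, z up, the work surface at z = 0. Lengths are in m, angles in rad, forces in N, time in s.
With the tool pointing down it reaches from about 0.4 to 0.875 m from the base axis. Payload 19.3 kg.
Tool frame: the origin (TCP) lies midway between the tips of the shut fingers; the grasp point (between the pads) lies 19 mm behind it; z points along the fingers, y is the line along which they close (so a half turn about z gives the same grasp; the last joint's range is limited). The gripper opens to 85 mm and grips with 20 to 120 N. Pads are 22 mm wide; open, the fingers measure 114 mm over their backs; the gripper's body (76 mm by 85 mm) begins 54 mm behind the grasp point. The pads swing forward as they close: fully open they stand 13 mm farther back than shut.
Start: joints at [-0.07, 0.521, -0.036, 1.599, 0.021, 1.021, -0.113], TCP at [0.625, -0, 0.194] pointing down, gripper open.
Joint ranges: [-2.91, 2.91], [-0.3, 2.13], [-1.5, 1.42], [0.17, 2.43], [-1.26, 4.41], [0.16, 1.93], [-2.52, 2.52]. Speed limits (rad/s): [1.89, 1.89, 2.39, 2.39, 3.01, 3.01, 3.01].

## Interface

Orientations are given as [roll, pitch, yaw] about the fixed x, y, z axes, in that order (R = Rz(yaw) Ry(pitch) Rx(roll)).
In Python, from workcell import bot gives the robot as it stands.
- The arm moves only by the tool move_arm, never from a script. Its argument "moves" is a list that holds one entry, the list of rows, each a list of 7 numbers: the opening, from 0 (shut) to 1 (fully open), then the shift along the tool's x, y, z in units of 1000 mm (1.0 is 1000 mm), then the turn, a rotation vector about the tool's x, y, z in units of 2 pi rad (1.0 is 2 pi rad). A call has 1 to 5 rows; each row is the pose to reach, as a shift and turn from the pose commanded when the call began, along the tool's axes at that moment, turning the shorter way round; what a row does not reach only later rows make up. A row lasts 1/10 s, in which the tool goes at most 50 mm and 8.59 degrees, less where a joint would pass 70% of its speed; a pose out of reach is approached as far as the arm can. A call with a number of a shift or a turn outside -1 to 1 is refused whole. A call with a gripper value outside its range is refused whole. The fingers move at their own pace and stop on an object; "force" is the grip in N (left out, the last holds). Time passes only in rows, so rows that repeat a pose let the fingers close. It gives the time, the measured TCP pose, the force, the opening and the grip force at its end, in the units of the state.
- bot.observe(): the state, without advancing time (a new reading comes with each control period).
- bot.grab_frame(name): name is "scene" or "side" or "wrist"; returns the picture (420x560x3 uint8, red, green, blue); there is no depth.
- bot.camera_params(name): a dict with "vertical_fov" (degrees; the focal length in pixels is half the picture's height over the tangent of half this angle, whatever the lens; pixels are square), "cx", "cy" (the principal point, pixels), "R" (3x3) and "t" (3): a world point X has camera coordinates R X + t. Camera axes: x right, y down, z forward; pixel columns grow to the right and rows downward; lengths in m; the calibration is good to about 2 mm. A picture is of the moment at which its call begins: read the wrist's pose just before it. camera_params takes no time and is no camera call; for the wrist camera it gives the pose at the moment of the call.
- bot.job_done(): hands the job in; it is judged then, once.
The state is a dict: "clock": time; "qpos": joint angles; "qd": joint speeds; "joint_efforts": joint torques, N m; "position": TCP position; "tool_rot": TCP orientation; "force": force on the tool from outside, world axes, zero at the start; "moment": the same for the moment, N m; "grip_width": finger opening in m; "finger_force": force on a finger pad.
Only numpy, scipy, OpenCV 4.12 (cv2) and the standard library are available. Lean on these libraries where they do the work, as an engineer would, in place of code of your own. Each camera call takes 0.05 s, during which the arm holds its last target. There are 200 camera calls.

## Working session

There is one attempt and no reset: what is moved stays moved. The work goes in short steps, Python scripts to look and compute and a tool call to move; the robot and the scene stay as the last step left them, time stands still between calls to the robot, and variables do not carry over. Pictures are saved under pics/ and viewed, at most 10 in all, crops included, and the job is handed in when it is done.

Besides the shell and the picture viewer there is one more tool, called after "Emit:" by a JSON object that holds its "fn" and its "kwargs". move_arm: Moves the arm, as the interface text tells. Shifts and turns lie within -1 to 1; 1 stands for 1000 mm of shift or 2 pi rad of turn. Its arguments: {"type":"object","properties":{"moves":{"type":"array"},"force":{"type":"number"}},"required":["moves"]}

```bash
mkdir -p pics; ls
python3 - <<'E'
from workcell import bot
import cv2,numpy as np
print(bot.observe())
for n in("scene","side"):
    im=bot.grab_frame(n); cv2.imwrite(f"pics/{n}0.png",im[:,:,::-1]); p=bot.camera_params(n); print(n,p)
E
```

```text
pics
{'clock': 0.0, 'qpos': array([-0.07018749,  0.52201889, -0.03631211,  1.59999428,  0.02119305,
        1.02112117, -0.11276653]), 'qd': array([ 2.89500162e-04, -1.12311724e-03, -5.74468136e-04,  1.17380754e-03,
       -6.02021978e-04, -8.58229479e-04, -6.67335164e-05]), 'joint_efforts': array([-4.24098413e-03, -9.27110124e+01,  1.97758444e+00, -3.69928443e+01,
        1.76317629e-02,  8.19846697e-03, -6.58496788e-05]), 'position': array([ 6.24616452e-01, -5.55023336e-05,  1.93427812e-01]), 'tool_rot': array([-3.14043885e+00,  8.50238114e-05,  1.57079022e+00]), 'force': array([ 0.79788159, -0.62900178, -0.15791929]), 'moment': array([-0.00519589, -0.00710704,  0.01809513]), 'finger_force': 0.0, 'grip_width': 0.08556996085682865}
scene {'vertical_fov': 52.48687534358238, 'cx': 284.6395530306103, 'cy': 217.93304203597137, 'R': array([[-0.67401918,  0.73857823,  0.01415395],
       [ 0.5131814 ,  0.48193438, -0.71020005],
       [-0.53135957, -0.47142491, -0.70385763]]), 't': array([ 0.40300567, -0.21891584,  1.27845849])}
side {'vertical_fov': 57.61847011313649, 'cx': 284.5748919362496, 'cy': 216.11166596361036, 'R': array([[-0.93601695, -0.35120788, -0.02291936],
       [-0.20273948,  0.59126775, -0.78057617],
       [ 0.28769599, -0.72598586, -0.62464033]]), 't': array([0.50808842, 0.21298606, 0.59339463])}
```

View pics/scene0.png

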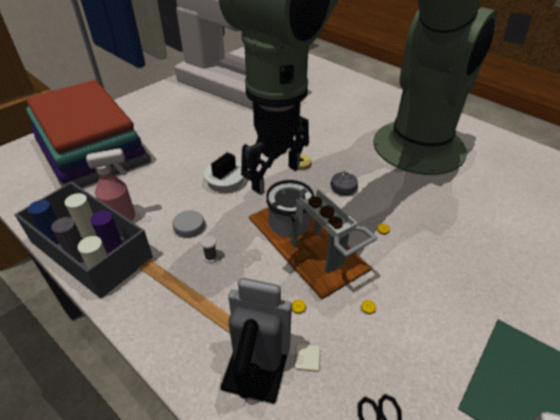

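View pics/side0.png

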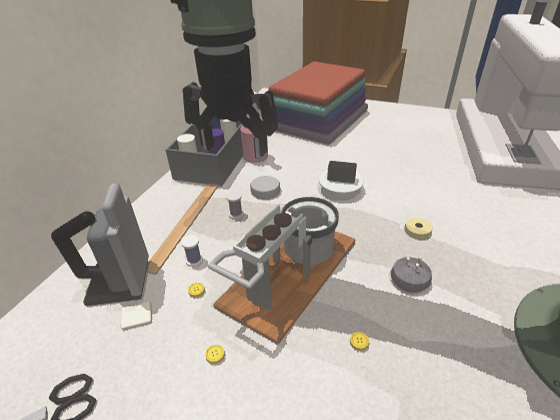

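The scene shows the canister rim at about (290,195) in the scene view and (310,215) in the side view. The tray runs from it to the handle, at (360,240) and (237,268). The cap, a white disc with a black bar, is at (225,170) and (342,182). The brown buttons in the tray are the ones meant; the four yellow ones on the bench are look-alikes.

```bash
cat > h.py <<'E'
import numpy as np,cv2
from workcell import bot
def cam(n,shape=(420,560)):
    p=bot.camera_params(n); p['f']=210/np.tan(np.radians(p['vertical_fov']/2)); p['R']=np.array(p['R']);p['t']=np.array(p['t']); return p
def ray(p,uv):
    uv=np.atleast_2d(uv).astype(float)
    d=np.c_[(uv[:,0]-p['cx'])/p['f'],(uv[:,1]-p['cy'])/p['f'],np.ones(len(uv))]@p['R']
    return -p['R'].T@p['t'],d
def toz(p,uv,z):
    o,d=ray(p,uv); return o+d*((z-o[2])/d[:,2])[:,None]
def proj(p,X):
    c=np.atleast_2d(X)@p['R'].T+p['t']; return np.c_[c[:,0]/c[:,2]*p['f']+p['cx'],c[:,1]/c[:,2]*p['f']+p['cy']]
E
python3 - <<'E'
from h import *
np.set_printoptions(precision=4,suppress=True)
out=[]
for n,roi in(("scene",(240,190,390,300)),("side",(205,225,365,345))):
    im=cv2.imread(f"pics/{n}0.png"); p=cam(n)
    hsv=cv2.cvtColor(im,cv2.COLOR_BGR2HSV); m=cv2.inRange(hsv,(4,110,50),(18,255,230))
    k=np.zeros_like(m);k[roi[1]:roi[3],roi[0]:roi[2]]=255;m&=k
    m=cv2.morphologyEx(m,cv2.MORPH_OPEN,np.ones((3,3)))
    pts=np.argwhere(m)[:,::-1]; hull=cv2.convexHull(pts.astype(np.int32))[:,0]
    X=toz(p,hull,0.012)
    c,s,a=cv2.minAreaRect((X[:,:2]*1000).astype(np.float32)); print(n,'base',c,s,a)
    print(cv2.boxPoints((c,s,a)))
    cap={'scene':(225,170),'side':(342,185)}[n]; print('cap',toz(p,cap,.031)); 
    rim={'scene':(290,195),'side':(310,214)}[n]; print('rim',toz(p,rim,.1))
    x,y=rim; w=im[y-60:y+90,x-110:x+90]; out.append(cv2.resize(w,None,fx=2.9,fy=2.9,interpolation=2)); 
    x,y=cap; w2=im[y-30:y+30,x-40:x+40]; out.append(cv2.resize(w2,(580,435)))
b=[cv2.resize(o,(400,300)) for o in out]
cv2.imwrite('pics/crop1.png',np.vstack([np.hstack(b[:2]),np.hstack(b[2:])]))
E
```

```text
scene base (535.6611328125, 10.638595581054688) (288.0251770019531, 140.19033813476562) 77.2544937133789
[[ 435.521  -114.361 ]
 [ 572.2569 -145.2899]
 [ 635.8013  135.6382]
 [ 499.0654  166.5671]]
cap [[ 0.5039 -0.3007  0.031 ]]
rim [[ 0.5187 -0.0579  0.1   ]]
side base (526.1626586914062, 8.30303955078125) (288.4886474609375, 138.46665954589844) 76.12721252441406
[[ 424.3638 -115.1339]
 [ 558.7914 -148.3336]
 [ 627.9615  131.7399]
 [ 493.5339  164.9397]]
cap [[ 0.4979 -0.2749  0.031 ]]
rim [[ 0.5114 -0.0596  0.1   ]]
```

View pics/crop1.png

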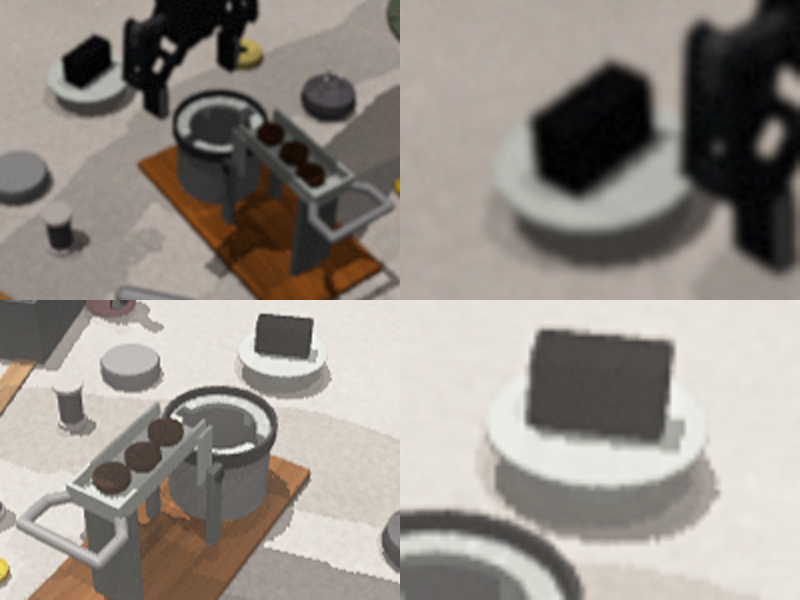

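The crop confirms the stand: three dark brown buttons in the tray, and a notch in the mouth at each side. The white cap with its black bar grip is upright. The two views disagree by about 10 mm in x, so I'll check them against the known fingertips and the wrist camera.

Run:
```python
from h import *
np.set_printoptions(precision=1,suppress=True)
s=bot.observe()
tiles=[]
w=bot.grab_frame("wrist"); p=cam("wrist"); cv2.imwrite("pics/w0.png",w[:,:,::-1])
print(p['f'],p['cx'],p['cy'],p['vertical_fov'],-p['R'].T@p['t'])
w=np.ascontiguousarray(w[:,:,::-1])
for n in("scene","side"):
    im=cv2.imread(f"pics/{n}0.png"); q=cam(n)
    X=np.array([[.6246+d,0,.207] for d in(-.0428,.0428)]); uv=proj(q,X); print(n,uv)
    for u in uv: cv2.circle(im,tuple(int(round(v)) for v in u),1,(0,0,255),-1)
    c=uv.mean(0).astype(int); tiles.append(cv2.resize(im[c[1]-50:c[1]+40,c[0]-60:c[0]+60],(400,300),interpolation=cv2.INTER_NEAREST))
cv2.imwrite("pics/crop2.png",np.vstack([np.hstack(tiles),np.hstack([cv2.resize(w,(400,300)),np.zeros((300,400,3),np.uint8)])]))
```

```text
328.0851983957606 279.32991690518594 203.91131343060766 65.24479768241191 [0.6 0.1 0.4]
scene [[291.8 183.1]
 [260.6 205.1]]
side [[259.6 175.9]
 [213.9 167.3]]
```

View pics/crop2.png

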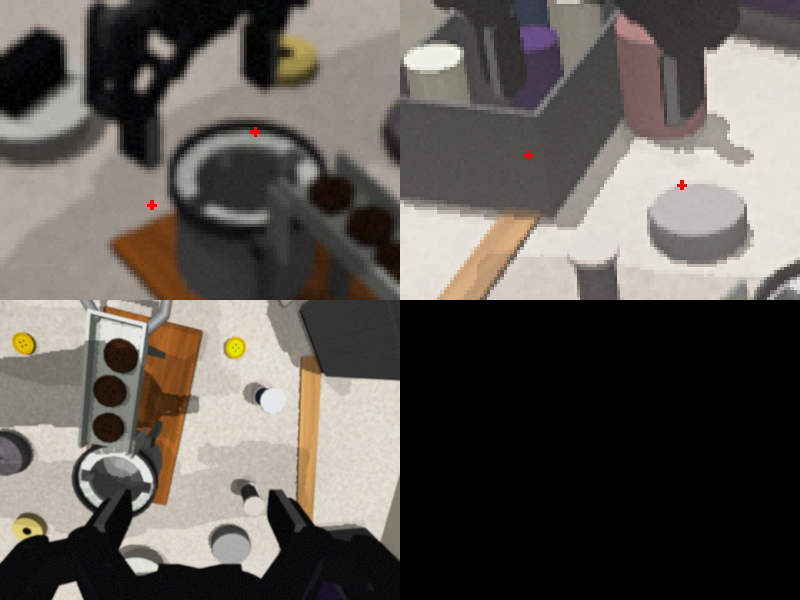

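The fingertips appear higher than predicted, so I can't treat the cameras as plain pinholes yet. The yellow buttons are visible in all views, so I'll use them as a cross-check.

Run:
```python
from h import *
np.set_printoptions(precision=4,suppress=True)
for n,f in(("scene","scene0"),("side","side0"),("wrist","w0")):
    im=cv2.imread(f"pics/{f}.png"); p=cam(n); hsv=cv2.cvtColor(im,cv2.COLOR_BGR2HSV)
    m=cv2.morphologyEx(cv2.inRange(hsv,(22,150,110),(35,255,255)),cv2.MORPH_CLOSE,np.ones((3,3)))
    k,l,st,c=cv2.connectedComponentsWithStats(m)
    for i in range(1,k):
        if st[i,4]>30: print(n,c[i],st[i,2:],toz(p,c[i],.009)[0])
    if n=="wrist":
        print('cam',-p['R'].T@p['t'],p['R'])
        print('rim',toz(p,(162,252),.098)); m=cv2.inRange(hsv,(4,110,50),(15,255,230)); m[:,290:]=0
        h=cv2.convexHull(np.argwhere(cv2.morphologyEx(m,2,np.ones((3,3))))[:,::-1].astype(np.int32))[:,0]
        print(cv2.minAreaRect((toz(p,h,.012)[:,:2]*1000).astype(np.float32)))
```

```text
scene [383. 228.] [11  9 87] [0.3769 0.1161 0.009 ]
scene [298.2238 305.993 ] [ 14  13 143] [0.6799 0.1117 0.009 ]
scene [368.1549 306.3099] [ 14  13 142] [0.5842 0.2156 0.009 ]
side [195.7552 288.4895] [ 15  12 143] [0.6764 0.109  0.009 ]
side [359.2857 340.0714] [ 18  17 224] [0.3717 0.1148 0.009 ]
side [214.3176 352.8026] [ 18  17 233] [0.5803 0.2137 0.009 ]
wrist [32.2857 60.3819] [ 31  30 728] [0.3716 0.1159 0.009 ]
wrist [329.1368  66.444 ] [ 29  30 687] [0.6763 0.1101 0.009 ]
cam [0.6251 0.0802 0.3744] [[ 1.     -0.0002 -0.0005]
 [-0.     -0.9507  0.31  ]
 [-0.0005 -0.31   -0.9507]]
rim [[ 0.5158 -0.057   0.098 ]]
((530.6783447265625, 6.8372344970703125), (288.0684814453125, 138.01470947265625), 77.4804916381836)
```

Run:
```python
from h import *
np.set_printoptions(precision=4,suppress=True)
a=cam("scene");b=cam("side")
P=lambda p: np.array([[p['f'],0,p['cx']],[0,p['f'],p['cy']],[0,0,1]])@np.c_[p['R'],p['t']]
for u,v in(((294,168.4),(260.5,156.5)),((258.6,191.6),(190,122))):
    X=cv2.triangulatePoints(P(a),P(b),np.float32(u),np.float32(v))[:,0]; print(X[:3]/X[3])
```

```text
[0.5783 0.0008 0.2429]
[0.6941 0.0207 0.2831]
```

The bench points agree across all three cameras to about 4 mm. The stand's +y points 77.3° from world x, the canister axis is at (0.5155, −0.058), and the handle should be near (0.565, 0.165). I'm moving above the handle with the fingers partly closed.

Emit:
{"fn": "move_arm", "kwargs": {"moves": [[[0.45,0.033,-0.012,0,0,0,-0.0215],[0.45,0.066,-0.024,0,0,0,-0.043],[0.45,0.1,-0.036,0,0,0,-0.0645],[0.45,0.133,-0.048,0,0,0,-0.086],[0.45,0.165,-0.06,0,0,0,-0.1075]]], "force": 60}}

```text
clock: 0.65
position: [0.5642, 0.1663, 0.1939]
tool_rot: [-3.141, -0.0, 2.252]
force: [0.7, -0.2, 0.3]
grip_width: 0.0385
finger_force: 0.0
```

Emit:
{"fn": "move_arm", "kwargs": {"moves": [[[0.45,0,0,0,0,0,-0.0215],[0.45,0,0,0,0,0,-0.043],[0.45,0,0,0,0,0,-0.0645],[0.45,0,0,0,0,0,-0.086],[0.45,0,0,0,0,0,-0.1075]]]}}

```text
clock: 1.15
position: [0.5649, 0.1649, 0.1938]
tool_rot: [-3.141, -0.0, 2.927]
force: [-0.0, -1.1, -0.6]
grip_width: 0.0382
finger_force: 0.0
```

Run:
```python
from h import *
np.set_printoptions(precision=4,suppress=True)
s=bot.observe(); print(s['clock'],s['position'],s['tool_rot'],s['grip_width'],s['qpos'])
w=bot.grab_frame("wrist");p=cam("wrist");cv2.imwrite("pics/w1.png",w[:,:,::-1]);print(-p['R'].T@p['t'])
si=bot.grab_frame("side");cv2.imwrite("pics/s1.png",si[:,:,::-1]);q=cam("side")
sc=bot.grab_frame("scene");cv2.imwrite("pics/c1.png",sc[:,:,::-1]);r=cam("scene")
w,si,sc=[np.ascontiguousarray(a[:,:,::-1]) for a in(w,si,sc)]
H=np.array([[.565,.165,.139],s['position']])
for im,c in((w,p),(si,q),(sc,r)):
    uv=proj(c,H);print(uv)
    cv2.drawMarker(im,tuple(int(v) for v in uv[0]),(0,0,255),0,6);cv2.drawMarker(im,tuple(int(v) for v in uv[1]),(255,0,255),0,6)
cr=lambda im,u:cv2.resize(im[u[1]-60:u[1]+60,u[0]-80:u[0]+80],(400,300),interpolation=cv2.INTER_CUBIC)
cv2.imwrite("pics/crop3.png",np.vstack([np.hstack([cv2.resize(w,(400,300)),cr(si,(240,240))]),np.hstack([cr(sc,(355,230)),np.zeros((300,400,3),np.uint8)])]))
```

```text
1.15 [0.5649 0.1649 0.1938] [-3.1413 -0.0004  2.9272] 0.03820462574682045 [-0.1091  0.486  -0.3896  1.6852  0.2107  1.0123  0.7861]
[0.4877 0.1821 0.3746]
[[278.5376 207.172 ]
 [277.9576 236.1412]]
[[227.6483 276.9316]
 [223.0612 249.2397]]
[[362.1331 245.4415]
 [366.4661 225.0698]]
```

View pics/crop3.png

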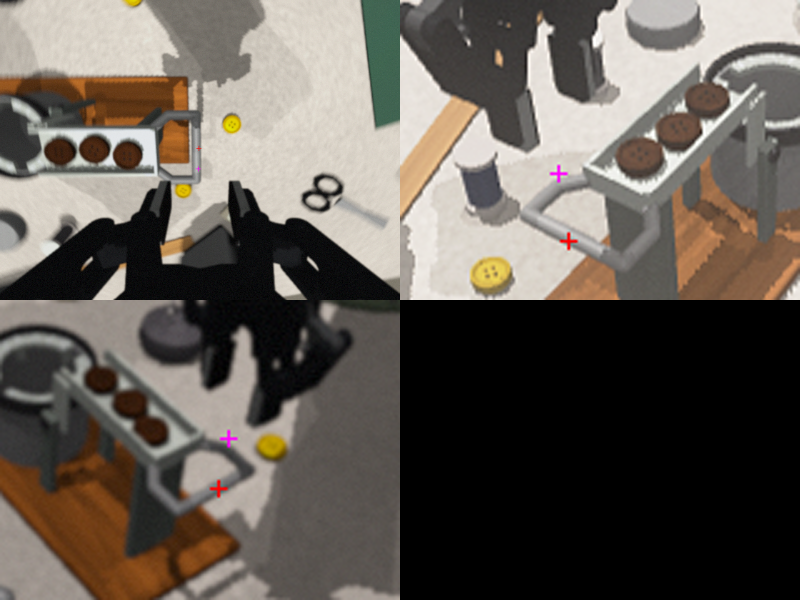

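The predicted handle point (red) lies exactly on the bar. In all three views the fingertips sit about 40 mm above the reported TCP. I'll test that by descending to the nominal grasp height and closing.

Emit:
{"fn": "move_arm", "kwargs": {"moves": [[[0.45,0,0,0.025,0,0,0],[0.45,0,0,0.05,0,0,0],[0.45,0,0,0.074,0,0,0],[0.45,0,0,0.074,0,0,0],[0.0,0,0,0.074,0,0,0]]], "force": 30}}

```text
clock: 1.8
position: [0.5651, 0.1651, 0.1205]
tool_rot: [-3.141, -0.0, 2.919]
force: [0.4, -0.8, -1.2]
grip_width: 0.0249
finger_force: 0.0
```

Emit:
{"fn": "move_arm", "kwargs": {"moves": [[[0,0,0,0,0,0,0],[0,0,0,0,0,0,0],[0,0,0,0,0,0,0],[0,0,0,0,0,0,0]]]}}

```text
clock: 2.2
position: [0.5652, 0.165, 0.1205]
tool_rot: [3.141, 0.001, 2.921]
force: [0.2, -0.2, 0.4]
grip_width: -0.0002
finger_force: 0.0
```

The fingers closed on nothing, so they are above the bar. I'll measure the shut tip in two views, marking 10 mm steps along the tool axis.

Run:
```python
from h import *
s=bot.observe();t=[]
for n in("side","scene"):
    im=np.ascontiguousarray(bot.grab_frame(n)[:,:,::-1]);cv2.imwrite(f"pics/{n}2.png",im);q=cam(n)
    uv=proj(q,[s['position']+[0,0,.01*k] for k in range(8)]); c=uv[3].astype(int)
    im=cv2.resize(im[c[1]-38:c[1]+37,c[0]-50:c[0]+50],(800//2*1,300),interpolation=cv2.INTER_CUBIC)
    for k,u in enumerate(uv):
        a=((u-c+[50,38])*4).astype(int); cv2.line(im,(a[0]+20*(-1)**k,a[1]),(a[0],a[1]),(0,0,255) if k else (255,0,255),1)
    t.append(im)
cv2.imwrite("pics/crop4.png",np.hstack(t))
```

```text
(no output)
```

View pics/crop4.png

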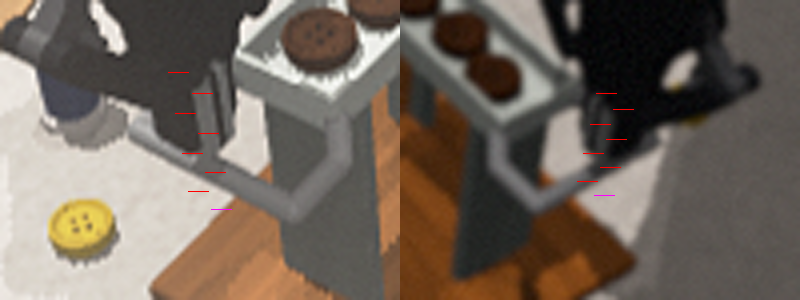

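The shut tips end about 30 mm above the reported TCP. The real grasp point is therefore about 48 mm above it, so I'll open, go 30 mm lower and close.

Emit:
{"fn": "move_arm", "kwargs": {"moves": [[[0.45,0,0,-0.01,0,0,0],[0.45,0,0,-0.01,0,0,0],[0.45,0,0,-0.01,0,0,0],[0.45,0,0,-0.01,0,0,0],[0.45,0,0,0.01,0,0,0]]], "force": 30}}

```text
clock: 2.8
position: [0.5663, 0.1654, 0.1116]
tool_rot: [3.14, 0.003, 2.921]
force: [1.0, -0.0, -0.7]
grip_width: 0.0383
finger_force: 0.0
```

Emit:
{"fn": "move_arm", "kwargs": {"moves": [[[0.45,0,0,0.01,0,0,0],[0.45,0,0,0.02,0,0,0],[0.45,0,0,0.02,0,0,0],[0,0,0,0.02,0,0,0],[0,0,0,0.02,0,0,0]]]}}

```text
clock: 3.3
position: [0.5645, 0.1623, 0.0902]
tool_rot: [-3.137, -0.001, 2.921]
force: [-10.4, -39.6, 15.9]
grip_width: 0.0104
finger_force: 20.6
```

Emit:
{"fn": "move_arm", "kwargs": {"moves": [[[0,0,0,0,0,0,0],[0,0,0,0,0,0,0],[0,0,0,0,0,0,0]]]}}

```text
clock: 3.6
position: [0.5643, 0.1612, 0.0903]
tool_rot: [-3.136, -0.001, 2.919]
force: [-7.1, -18.3, 9.6]
grip_width: 0.0086
finger_force: 30.9
```

The bar is held (opening about 10 mm). Now I tip along the arc in 5° steps.

Emit:
{"fn": "move_arm", "kwargs": {"moves": [[[0,0,-0.008,-0.014,0,0,0],[0,0,-0.014,-0.028,0,0,0],[0,0,-0.02,-0.041,0,0,0],[0,0,-0.028,-0.053,0,0,0],[0,0,-0.037,-0.065,0,0,0]]], "force": 30}}

```text
clock: 4.1
position: [0.5572, 0.1295, 0.1566]
tool_rot: [3.14, 0.001, 2.922]
force: [1.9, 5.0, 1.1]
grip_width: 0.0086
finger_force: 29.4
```

Smooth, with low forces; continuing.

Emit:
{"fn": "move_arm", "kwargs": {"moves": [[[0,0,-0.01,-0.011,0,0,0],[0,0,-0.0205,-0.021,0,0,0],[0,0,-0.032,-0.03,0,0,0],[0,0,-0.044,-0.038,0,0,0],[0,0,-0.057,-0.045,0,0,0]]]}}

```text
clock: 4.6
position: [0.5447, 0.074, 0.2019]
tool_rot: [3.139, 0.002, 2.923]
force: [0.2, 4.9, 6.2]
grip_width: 0.0085
finger_force: 30.4
```

Emit:
{"fn": "move_arm", "kwargs": {"moves": [[[0,0,-0.0135,-0.0057,0,0,0],[0,0,-0.0275,-0.0103,0,0,0],[0,0,-0.042,-0.0136,0,0,0],[0,0,-0.042,-0.0136,0,0,0],[0,0,-0.042,-0.0136,0,0,0]]]}}

```text
clock: 5.1
position: [0.5351, 0.0317, 0.2146]
tool_rot: [3.141, 0.001, 2.921]
force: [-1.8, 4.8, 9.0]
grip_width: 0.0085
finger_force: 31.6
```

Emit:
{"fn": "move_arm", "kwargs": {"moves": [[[0,0,0,0,0,0,0],[0,0,0,0,0,0,0],[0,0,0,0,0,0,0],[0,0,0,0,0,0,0],[0,0,0,0,0,0,0]]]}}

```text
clock: 5.6
position: [0.5352, 0.0322, 0.2145]
tool_rot: [3.141, 0.0, 2.922]
force: [-2.3, 4.1, 10.2]
grip_width: 0.0086
finger_force: 31.6
```

Run:
```python
from h import *
s=bot.observe();print(s['clock'],s['force'],s['position'])
t=[]
for n,c in(("side",(300,200)),("scene",(300,200))):
    im=bot.grab_frame(n)[:,:,::-1];cv2.imwrite(f"pics/{n}3.png",im)
    t.append(cv2.resize(im[c[1]-75:c[1]+75,c[0]-100:c[0]+100],(400,300),interpolation=cv2.INTER_CUBIC))
cv2.imwrite("pics/crop5.png",np.hstack(t))
```

```text
5.6 [-2.34609351  4.08225637 10.23250186] [0.53518945 0.03221959 0.21452028]
```

View pics/crop5.png

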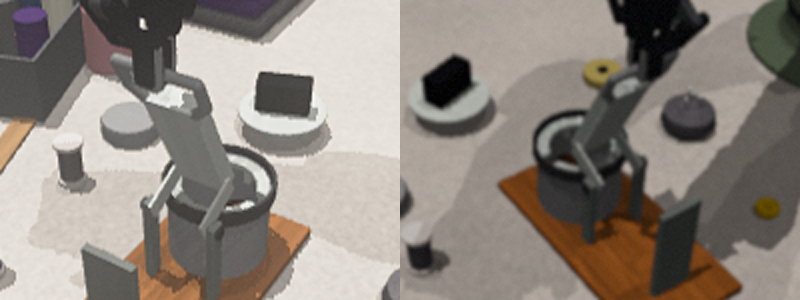

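The tray is fully tipped and the mouth shows brown inside it. I'm lowering the tray back along the arc.

Emit:
{"fn": "move_arm", "kwargs": {"moves": [[[0,0,0.0145,0.003,0,0,0],[0,0,0.028,0.008,0,0,0],[0,0,0.0415,0.0135,0,0,0],[0,0,0.0545,0.0205,0,0,0],[0,0,0.067,0.0285,0,0,0]]]}}

```text
clock: 6.2
position: [0.5501, 0.0979, 0.1848]
tool_rot: [-3.141, 0.0, 2.921]
force: [0.8, -2.0, -0.4]
grip_width: 0.0086
finger_force: 31.4
```

Emit:
{"fn": "move_arm", "kwargs": {"moves": [[[0,0,0.0115,0.009,0,0,0],[0,0,0.022,0.0195,0,0,0],[0,0,0.032,0.03,0,0,0],[0,0,0.0405,0.042,0,0,0],[0,0,0.0485,0.054,0,0,0]]]}}

```text
clock: 6.7
position: [0.5607, 0.1452, 0.1299]
tool_rot: [-3.141, -0.0, 2.922]
force: [2.0, -1.4, 0.0]
grip_width: 0.0085
finger_force: 31.9
```

Emit:
{"fn": "move_arm", "kwargs": {"moves": [[[0,0,0.007,0.014,0,0,0],[0,0,0.012,0.027,0,0,0],[0,0,0.0165,0.04,0,0,0],[0,0,0.0165,0.04,0,0,0],[0.35,0,0.0165,0.04,0,0,0]]]}}

```text
clock: 7.2
position: [0.5637, 0.1611, 0.0903]
tool_rot: [-3.141, -0.001, 2.922]
force: [-0.7, -1.0, 0.1]
grip_width: 0.0219
finger_force: 0.0
```

Run:
```python
from h import *
np.set_printoptions(precision=4,suppress=True)
s=bot.observe();print(s['clock'],s['force'],s['position'],s['grip_width'])
for n,roi in(("side",(235,205,345,265)),("scene",(265,180,345,235))):
    for f in(0,4):
        if f: im=bot.grab_frame(n)[:,:,::-1];cv2.imwrite(f"pics/{n}4.png",im)
        else: im=cv2.imread(f"pics/{n}0.png")
        hsv=cv2.cvtColor(np.ascontiguousarray(im),cv2.COLOR_BGR2HSV)
        m=cv2.inRange(hsv,(0,90,20),(15,255,95)); k=np.zeros_like(m);k[roi[1]:roi[3],roi[0]:roi[2]]=255;m&=k
        c,l,st,ce=cv2.connectedComponentsWithStats(m); print(n,f,[(ce[i].round(),st[i,4]) for i in range(1,c) if st[i,4]>15])
```

```text
7.2 [-0.7219 -1.0462  0.0504] [0.5637 0.1611 0.0903] 0.021938295753224153
side 0 [(array([291., 263.]), np.int32(32))]
side 4 []
scene 0 [(array([315., 201.]), np.int32(95)), (array([268., 214.]), np.int32(17)), (array([331., 216.]), np.int32(211)), (array([311., 228.]), np.int32(130)), (array([323., 231.]), np.int32(57))]
scene 4 [(array([284., 204.]), np.int32(20)), (array([268., 216.]), np.int32(20)), (array([315., 228.]), np.int32(167))]
```

The buttons are out of the tray and brown is visible in the canister. Next I lift clear, hover over the canister and measure the mouth with the wrist camera.

Emit:
{"fn": "move_arm", "kwargs": {"moves": [[[0.4,0,0,0,0,0,0],[0.6,0,0,-0.045,0,0,0],[0.8,0,0,-0.09,0,0,0],[1,0,-0.04,-0.12,0,0,0],[1,0,-0.085,-0.12,0,0,0]]]}}

```text
clock: 7.8
position: [0.547, 0.079, 0.2151]
tool_rot: [3.139, 0.006, 2.924]
force: [2.3, -1.1, -2.2]
grip_width: 0.0851
finger_force: 0.0
```

Emit:
{"fn": "move_arm", "kwargs": {"moves": [[[1,0,-0.045,0,0,0,0],[1,0,-0.09,0,0,0,0],[1,0,-0.135,0,0,0,0],[1,0,-0.14,0,0,0,0],[1,0,-0.14,0,0,0,0]]]}}

```text
clock: 8.3
position: [0.5148, -0.0598, 0.2113]
tool_rot: [-3.141, 0.0, 2.919]
force: [0.5, -0.9, 0.1]
grip_width: 0.0855
finger_force: 0.0
```

Run:
```python
from h import *
np.set_printoptions(precision=4,suppress=True)
s=bot.observe();print(s['clock'],s['position'],s['tool_rot'])
w=bot.grab_frame("wrist")[:,:,::-1];p=cam("wrist");cv2.imwrite("pics/w2.png",w)
np.savez("w2.npz",**{k:p[k] for k in('R','t','f','cx','cy')});print(-p['R'].T@p['t'])
o=np.ascontiguousarray(w); 
for u in proj(p,[[.5155,-.058,.1],[.5155,-.058,.092],[.5,-.29,.03]]): print(u);cv2.drawMarker(o,tuple(int(v) for v in u),(0,0,255),0,8)
cv2.imwrite("pics/w2m.png",cv2.resize(o,(800,600)))
```

```text
8.3 [ 0.5148 -0.0598  0.2113] [-3.1414  0.0005  2.919 ]
[ 0.438  -0.0399  0.3921]
[278.8784 187.7966]
[278.8968 185.5699]
[ 80.7424 201.5869]
```

View pics/w2m.png

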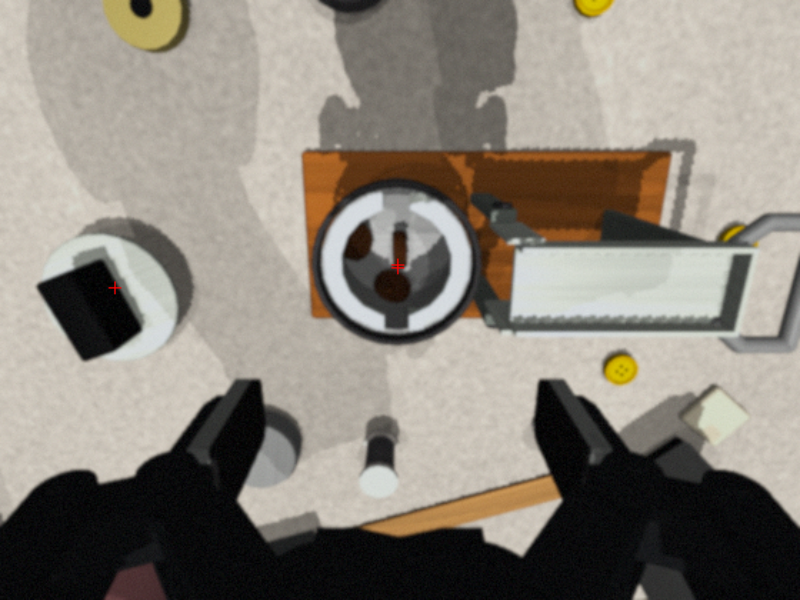

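The wrist view shows the empty tray and all three buttons inside the canister, one on edge at (400,245). The notches are at (397,200) and (397,318). The cap disc is at about (110,297), with its bar tilted. Now I fit the circles.

```bash
cat >> h.py <<'E'
from scipy.optimize import least_squares
def circ(P,c0,r0,tol,it=4):
    c=np.array(c0,float);R=r0
    for _ in range(it):
        d=np.hypot(*(P-c).T); Q=P[abs(d-r0)<tol]
        s=least_squares(lambda v:np.hypot(Q[:,0]-v[0],Q[:,1]-v[1])-v[2],[*c,r0],loss='soft_l1',f_scale=.001); c=s.x[:2];R=s.x[2]
    return c,R,len(Q),np.sqrt(np.mean((np.hypot(*(Q-c).T)-R)**2))
E
python3 - <<'E'
from h import *
np.set_printoptions(precision=4,suppress=True)
p=dict(np.load("w2.npz")); im=cv2.imread("pics/w2.png"); hsv=cv2.cvtColor(im,cv2.COLOR_BGR2HSV)
g=cv2.cvtColor(im,cv2.COLOR_BGR2GRAY)
e=np.argwhere(cv2.Canny(g,60,140))[:,::-1]
c0=(.5155,-.058)
P=toz(p,e,.092)[:,:2]; print('mouth36',circ(P,c0,.036,.004))
P=toz(p,e,.100)[:,:2]; print('collar55',circ(P,c0,.055,.004))
c=circ(toz(p,e,.092)[:,:2],c0,.036,.004)[0]
# plate brightness at r=.0405
a=np.radians(np.arange(0,360,1)); uv=proj(p,np.c_[c[0]+.0405*np.cos(a),c[1]+.0405*np.sin(a),np.full(360,.092)])
v=cv2.remap(g,uv[:,0].astype(np.float32)[:,None],uv[:,1].astype(np.float32)[:,None],1)[:,0].astype(int)
print('dark angles',np.where(v<120)[0], np.median(v))
ci=toz(p,(77,208),.031)[0,:2]; print(ci)
P=toz(p,e,.031)[:,:2]; print('flange',circ(P,ci,.055,.006))
m=cv2.inRange(hsv,(0,0,0),(180,255,45)); m[:,140:]=0;m[:160]=0;m[270:]=0
k,l,st,ce=cv2.connectedComponentsWithStats(m);i=1+st[1:,4].argmax();h=cv2.convexHull(np.argwhere(l==i)[:,::-1].astype(np.int32))
q=cv2.approxPolyDP(h,3,True)[:,0];print(q);print(toz(p,q,.073))
E
```

```text
mouth36 (array([ 0.5143, -0.0594]), np.float64(0.03597121717591199), 267, np.float64(0.0009122254321862419))
collar55 (array([ 0.5135, -0.0586]), np.float64(0.05511059880362862), 484, np.float64(0.001627565570021051))
dark angles [337 338 339 340 341 342 343 344 345 346 347 348 349 350 351 352 353 354
 355 356 357 358] 217.0
[ 0.5062 -0.2967]
flange (array([ 0.5079, -0.2972]), np.float64(0.0538674085696028), 353, np.float64(0.002456805209429246))
[[ 97 231]
 [ 81 243]
 [ 59 251]
 [ 27 200]
 [ 70 182]]
[[ 0.5267 -0.2567  0.073 ]
 [ 0.536  -0.2786  0.073 ]
 [ 0.5396 -0.3055  0.073 ]
 [ 0.4791 -0.3131  0.073 ]
 [ 0.471  -0.2625  0.073 ]]
```

Mouth at (0.514, −0.059), R 36.0 mm; notch line at −12.5°. Cap at (0.508, −0.297), with its bar at about 7°. I'm hovering over the cap and will re-measure from there.

Emit:
{"fn": "move_arm", "kwargs": {"moves": [[[1,-0.009,-0.0465,0,0,0,-0.011],[1,-0.018,-0.093,0,0,0,-0.022],[1,-0.027,-0.1395,0,0,0,-0.033],[1,-0.036,-0.186,0,0,0,-0.044],[1,-0.0455,-0.232,0,0,0,-0.055]]]}}

```text
clock: 8.85
position: [0.5096, -0.2951, 0.2112]
tool_rot: [3.141, 0.001, -3.011]
force: [1.2, -0.2, 0.2]
grip_width: 0.0853
finger_force: 0.0
```

Emit:
{"fn": "move_arm", "kwargs": {"moves": [[[1,0,0,0,0,0,0],[1,0,0,0,0,0,0]]]}}

```text
clock: 9.05
position: [0.5094, -0.2942, 0.2107]
tool_rot: [3.141, 0.0, -3.016]
force: [-0.1, 0.9, -0.0]
grip_width: 0.0852
finger_force: 0.0
```

Run:
```python
from h import *
np.set_printoptions(precision=4,suppress=True)
s=bot.observe();print(s['clock'],s['position'],s['tool_rot'],s['qpos'])
im=np.ascontiguousarray(bot.grab_frame("wrist")[:,:,::-1]);p=cam("wrist");cv2.imwrite("pics/w3.png",im)
g=cv2.cvtColor(im,cv2.COLOR_BGR2GRAY);e=np.argwhere(cv2.Canny(g,60,140))[:,::-1]
P=toz(p,e,.031)[:,:2]; print('flange',circ(P,(.508,-.297),.055,.004))
m=cv2.inRange(g,0,45); u=proj(p,[[.508,-.297,.073]])[0]; print(u)
k,l,st,ce=cv2.connectedComponentsWithStats(m);i=l[int(u[1]),int(u[0])];print(i,st[i])
h=cv2.convexHull(np.argwhere(l==i)[:,::-1].astype(np.int32))
q=cv2.approxPolyDP(h,3,True)[:,0];print(np.c_[q,toz(p,q,.073)])
cv2.imwrite("pics/w3m.png",im[100:300,130:430])
```

```text
9.05 [ 0.5094 -0.2942  0.2107] [ 3.1406  0.     -3.016 ] [ 0.6697  0.4633 -0.3465  1.6684  0.1757  1.0412  1.9641]
flange (array([ 0.5071, -0.2986]), np.float64(0.054180510681591916), 391, np.float64(0.001421752108783486))
[274.9748 178.2291]
7 [ 260  140   29   67 1850]
[[285.     140.       0.4694  -0.2921   0.073 ]
 [286.     205.       0.5344  -0.2824   0.073 ]
 [262.     206.       0.5386  -0.3066   0.073 ]
 [261.     143.       0.4752  -0.3146   0.073 ]]
```

View pics/w3m.png

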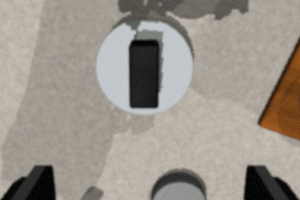

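The bar is centred at about (0.506, −0.299), angle 7.5°, and the flange fit agrees within 2 mm. Descending to grip.

Emit:
{"fn": "move_arm", "kwargs": {"moves": [[[1,0.004,-0.004,0.045,0,0,0],[0.8,0.004,-0.004,0.09,0,0,0],[0.8,0.004,-0.004,0.135,0,0,0],[0.8,0.004,-0.004,0.175,0,0,0],[0.8,0.004,-0.004,0.198,0,0,0]]], "force": 60}}

```text
clock: 9.6
position: [0.5052, -0.2962, 0.0104]
tool_rot: [3.139, -0.002, -3.013]
force: [-0.6, -0.8, 0.9]
grip_width: 0.0681
finger_force: 0.0
```

Emit:
{"fn": "move_arm", "kwargs": {"moves": [[[0.6,0,0,0,0,0,0],[0.2,0,0,0,0,0,0],[0.2,0,0,0,0,0,0],[0.2,0,0,0,0,0,0],[0.2,0,0,0,0,0,0]]]}}

```text
clock: 10.1
position: [0.5067, -0.2994, 0.0149]
tool_rot: [-3.14, 0.003, -3.016]
force: [0.6, 2.3, 10.0]
grip_width: 0.0286
finger_force: 61.7
```

The cap is gripped (opening 28.6 mm) with the fingertips on the flange, which fixes the height: cap origin z = TCP z − 0.015. I'm gripping harder, lifting, and carrying it over the mouth.

Emit:
{"fn": "move_arm", "kwargs": {"moves": [[[0.2,0,0,0,0,0,0],[0.2,0,0,-0.03,0,0,0],[0.2,0,0,-0.075,0,0,0],[0.2,0,0,-0.12,0,0,0],[0.2,0,0,-0.14,0,0,0]]], "force": 110}}

```text
clock: 10.6
position: [0.5067, -0.3, 0.1581]
tool_rot: [-3.138, 0.004, -3.016]
force: [1.2, 0.1, -1.6]
grip_width: 0.0279
finger_force: 109.7
```

Emit:
{"fn": "move_arm", "kwargs": {"moves": [[[0.2,-0.007,0.047,0,0,0,0.011],[0.2,-0.015,0.094,0,0,0,0.022],[0.2,-0.022,0.141,0,0,0,0.033],[0.2,-0.03,0.188,0,0,0,0.044],[0.2,-0.0375,0.235,0,0,0,0.0547]]]}}

```text
clock: 11.1
position: [0.5131, -0.0597, 0.1542]
tool_rot: [3.142, 0.002, 2.92]
force: [1.5, -0.5, -1.0]
grip_width: 0.0277
finger_force: 109.7
```

Emit:
{"fn": "move_arm", "kwargs": {"moves": [[[0.2,0,0,0,0,0,0],[0.2,0,0,0,0,0,0]]]}}

```text
clock: 11.3
position: [0.5134, -0.0605, 0.154]
tool_rot: [-3.142, 0.001, 2.926]
force: [0.3, -1.3, -2.5]
grip_width: 0.0277
finger_force: 109.7
```

Run:
```python
from h import *
np.set_printoptions(precision=4,suppress=True)
s=bot.observe();print(s['clock'],s['position'],s['tool_rot'],s['qpos'],s['force'])
im=np.ascontiguousarray(bot.grab_frame("wrist")[:,:,::-1]);p=cam("wrist");cv2.imwrite("pics/w4.png",im)
g=cv2.cvtColor(im,cv2.COLOR_BGR2GRAY);e=np.argwhere(cv2.Canny(g,60,140))[:,::-1]
z=s['position'][2]-.0149
for dz in(-.004,0,.004):
    P=toz(p,e,z+.031+dz)[:,:2]; print('flange',circ(P,s['position'][:2],.055,.005))
t=[im]
for n in("side","scene"): 
    a=np.ascontiguousarray(bot.grab_frame(n)[:,:,::-1]);cv2.imwrite(f"pics/{n}5.png",a);t.append(a)
cr=cv2.resize(t[1][120:270,210:410],(400,300),interpolation=2);cr2=cv2.resize(t[2][100:250,190:390],(400,300),interpolation=2)
cv2.imwrite("pics/crop6.png",np.vstack([np.hstack([cv2.resize(im,(400,300)),cr]),np.hstack([cr2,cr2*0])]))
```

```text
11.3 [ 0.5134 -0.0605  0.154 ] [-3.1415  0.0012  2.9264] [ 0.2409  0.4148 -0.3103  1.9132  0.167   0.8371  1.1987] [ 0.2974 -1.3166 -2.4788]
flange (array([ 0.5133, -0.0604]), np.float64(0.05605605969899488), 703, np.float64(0.0019489597391306821))
flange (array([ 0.5124, -0.06  ]), np.float64(0.05563108445076701), 764, np.float64(0.002095009239756264))
flange (array([ 0.5112, -0.0596]), np.float64(0.05496368445954057), 826, np.float64(0.002307041148761791))
```

View pics/crop6.png

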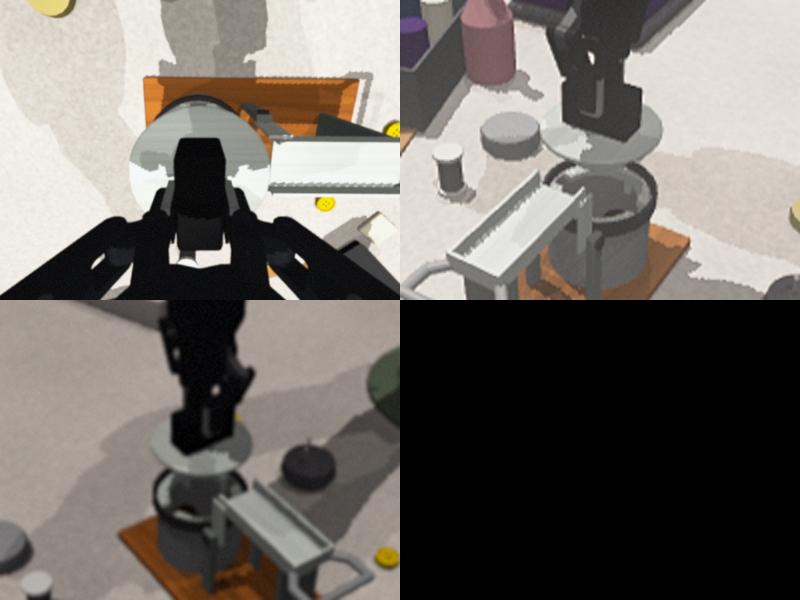

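The cap hangs level, its flange within about 2 mm of the mouth axis, and the bar lies along the notch line. I'm correcting the offset and lowering the foot into the mouth.

Emit:
{"fn": "move_arm", "kwargs": {"moves": [[[0.2,-0.001,0.001,0.02,0,0,0],[0.2,-0.001,0.001,0.04,0,0,0],[0.2,-0.001,0.001,0.052,0,0,0],[0.2,-0.001,0.001,0.054,0,0,0],[0.2,-0.001,0.001,0.056,0,0,0]]]}}

```text
clock: 11.95
position: [0.5145, -0.0611, 0.0973]
tool_rot: [3.142, 0.0, 2.923]
force: [-0.5, 0.7, -1.2]
grip_width: 0.0278
finger_force: 109.7
```

Emit:
{"fn": "move_arm", "kwargs": {"moves": [[[0.2,0,0,0.002,0,0,0],[0.2,0,0,0.004,0,0,0],[0.2,0,0,0.006,0,0,0],[0.2,0,0,0.008,0,0,0],[0.2,0,0,0.008,0,0,0]]]}}

```text
clock: 12.45
position: [0.5145, -0.0607, 0.0891]
tool_rot: [3.142, 0.0, 2.924]
force: [-0.6, 0.0, 2.8]
grip_width: 0.028
finger_force: 110.2
```

The lugs went through the notches without force, and the collar is just being touched. Now I press down.

Emit:
{"fn": "move_arm", "kwargs": {"moves": [[[0.2,0,0,0.002,0,0,0],[0.2,0,0,0.004,0,0,0],[0.2,0,0,0.006,0,0,0],[0.2,0,0,0.007,0,0,0],[0.2,0,0,0.008,0,0,0]]]}}

```text
clock: 12.95
position: [0.5145, -0.0608, 0.0813]
tool_rot: [-3.142, 0.0, 2.923]
force: [-2.5, -0.8, 8.7]
grip_width: 0.0278
finger_force: 111.1
```

Emit:
{"fn": "move_arm", "kwargs": {"moves": [[[0.2,0,0,0.001,0,0,0],[0.2,0,0,0.002,0,0,0],[0.2,0,0,0.002,0,0,0]]]}}

```text
clock: 13.25
position: [0.5146, -0.0609, 0.0809]
tool_rot: [-3.141, 0.001, 2.923]
force: [-14.6, -1.2, 45.7]
grip_width: 0.0281
finger_force: 116.0
```

It bottoms out at TCP z 0.081, exactly the flush height, with 46 N. I'll ease off 1 mm and turn clockwise.

Emit:
{"fn": "move_arm", "kwargs": {"moves": [[[0.2,0,0,-0.001,0,0,0],[0.2,0,0,-0.001,0,0,0]]]}}

```text
clock: 13.45
position: [0.5146, -0.0609, 0.081]
tool_rot: [-3.141, 0.001, 2.923]
force: [-7.2, -1.7, 24.3]
grip_width: 0.0273
finger_force: 113.1
```

Emit:
{"fn": "move_arm", "kwargs": {"moves": [[[0.2,0,0,0,0,0,0.015],[0.2,0,0,0,0,0,0.03],[0.2,0,0,0,0,0,0.045],[0.2,0,0,0,0,0,0.06],[0.2,0,0,0,0,0,0.075]]]}}

```text
clock: 13.95
position: [0.5152, -0.0602, 0.081]
tool_rot: [3.14, 0.001, 2.449]
force: [-3.1, 2.4, 17.6]
grip_width: 0.0278
finger_force: 112.2
```

```bash
python3 -c "
from workcell import bot
s=bot.observe();print(s['clock'],s['position'],s['tool_rot'],s['force'],s['moment'],s['qpos'],s['grip_width'])"
```

```text
13.95 [ 0.51517032 -0.06021158  0.08096827] [3.14012812e+00 1.31914851e-03 2.44921952e+00] [-3.05503578  2.44277378 17.56394649] [0.90853206 0.28755336 0.41455115] [ 0.11796476  0.5161681  -0.15390709  1.97297855  0.12342115  0.65926777
  0.76468123] 0.027829246770071217
```

Emit:
{"fn": "move_arm", "kwargs": {"moves": [[[0.2,0,0,0.0003,0,0,0.018],[0.2,0,0,0.0003,0,0,0.036],[0.2,0,0,0.0003,0,0,0.054],[0.2,0,0,0.0003,0,0,0.072],[0.2,0,0,0.0003,0,0,0.09]]]}}

```text
clock: 14.45
position: [0.5154, -0.0603, 0.0809]
tool_rot: [3.139, 0.001, 1.883]
force: [-5.6, 1.2, 25.3]
grip_width: 0.0279
finger_force: 113.3
```

Emit:
{"fn": "move_arm", "kwargs": {"moves": [[[0.2,0,0,0,0,0,0.018],[0.2,0,0,0,0,0,0.036],[0.2,0,0,0,0,0,0.054],[0.2,0,0,0,0,0,0.072],[0.2,0,0,0,0,0,0.083]]]}}

```text
clock: 14.95
position: [0.5153, -0.0606, 0.0809]
tool_rot: [3.139, -0.0, 1.362]
force: [-4.5, 0.1, 24.9]
grip_width: 0.0283
finger_force: 113.3
```

```bash
python3 -c "
from workcell import bot
s=bot.observe();print(s['clock'],s['position'],s['tool_rot'],s['force'],s['moment'],s['qpos'],s['grip_width'])"
```

```text
14.95 [ 0.5153234  -0.06064377  0.08094391] [ 3.13925374e+00 -3.01680924e-04  1.36174000e+00] [-4.45951325  0.1292006  24.90278345] [0.00487908 0.57250458 0.64685412] [-0.10369646  0.52056437  0.14259166  1.98458491 -0.11810179  0.64182237
 -0.0942509 ] 0.028258837642388665
```

Turned 89.4° with no stop felt yet. I'll go on gently to the stop.

Emit:
{"fn": "move_arm", "kwargs": {"moves": [[[0.2,0,0,0,0,0,0.003],[0.2,0,0,0,0,0,0.006],[0.2,0,0,0,0,0,0.009],[0.2,0,0,0,0,0,0.009]]]}}

```text
clock: 15.35
position: [0.5147, -0.0604, 0.0809]
tool_rot: [3.141, -0.0, 1.31]
force: [-10.0, 0.9, 30.3]
grip_width: 0.0278
finger_force: 114.2
```

```bash
python3 -c "
from workcell import bot
s=bot.observe();print(s['clock'],s['position'],s['tool_rot'],s['force'],s['moment'],s['grip_width'])"
```

```text
15.35 [ 0.51467376 -0.06043627  0.08094858] [ 3.14057584e+00 -2.97829856e-04  1.30993649e+00] [-10.01094291   0.8511651   30.34473851] [0.2259054  1.56798996 1.10701263] 0.027820520430980128
```

Emit:
{"fn": "move_arm", "kwargs": {"moves": [[[0.2,0,0,0,0,0,0.003],[0.2,0,0,0,0,0,0.006],[0.2,0,0,0,0,0,0.006]]]}}

```text
clock: 15.65
position: [0.5141, -0.0603, 0.081]
tool_rot: [-3.142, 0.0, 1.274]
force: [-14.3, 2.3, 35.3]
grip_width: 0.0279
finger_force: 116.4
```

Run:
```python
from h import *
np.set_printoptions(precision=4,suppress=True)
s=bot.observe();print(s['clock'],s['position'],s['tool_rot'],s['force'],s['moment'],s['grip_width'])
im=np.ascontiguousarray(bot.grab_frame("wrist")[:,:,::-1]);p=cam("wrist");cv2.imwrite("pics/w6.png",im)
```

```text
15.65 [ 0.5141 -0.0603  0.081 ] [-3.1416  0.0001  1.2744] [-14.2552   2.3052  35.2879] [0.1982 2.4581 2.6915] 0.027931450673746725
```

The torque rose from 0.65 to 2.7 N m, so the lugs are at the stop, and the flange is still flush (z 0.081). I'll ease the push slightly and hand in.

Emit:
{"fn": "move_arm", "kwargs": {"moves": [[[0.2,0,0,-0.0004,0,0,-0.001],[0.2,0,0,-0.0004,0,0,-0.001],[0.2,0,0,-0.0004,0,0,-0.001]]]}}

```text
clock: 16.0
position: [0.5141, -0.0603, 0.081]
tool_rot: [-3.141, 0.0, 1.281]
force: [-10.3, 2.3, 25.8]
grip_width: 0.0279
finger_force: 114.4
```

Run:
```python
from workcell import bot
s=bot.observe();print(s['clock'],s['position'],s['tool_rot'],s['force'],s['moment'],s['grip_width'])
if 15<s['force'][2]<38 and s['position'][2]<.0816 and s['moment'][2]>.8: print(bot.job_done())
```

```text
16.0 [ 0.51407954 -0.0602801   0.08098882] [-3.14145321e+00  5.93291655e-05  1.28062544e+00] [-10.26133483   2.28200181  25.75817013] [0.17395467 1.7849671  2.19009662] 0.02789233996584261
the job is handed in; nothing more can be done
None
```

I handed the job in at 16.0 s: all three buttons are in the canister, the tray is back down, and the cap is flush and turned clockwise to its stop, still gripped and pressed home with about 26 N.

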